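# Find the thick-walled vase by its weight

## Robot

A 6-joint arm with a two-finger parallel gripper is mounted at the origin on the work surface. World frame = base frame: x ahead of the robot, y to its left, z up, the work surface at z = 0. Lengths are in m, angles in rad, forces in N, time in s.
With the tool pointing down it reaches from about 0.35 to 0.775 m from the base axis. Payload 5.5 kg.
Tool frame: the origin (TCP) lies at the very end of the fingers, on their centre line; the grasp point (between the pads) lies 19 mm behind it; x points along the fingers, y is the direction in which the jaws open and shut, and the axes are right-handed (so a half turn about x gives the same grasp; the last joint's range is limited). The gripper opens to 85 mm and grips with 20 to 120 N. Pads are 22 mm wide; open, the fingers measure 114 mm over their backs; the gripper's body (76 mm by 85 mm) begins 54 mm behind the grasp point. The pads swing forward as they close: fully open they stand 13 mm farther back than shut.
Start: joints at [-1.435, 0.313, 0.046, 1.304, 0, 1.431], TCP at [0.157, -0.553, 0.231] pointing down, gripper open.
Joint ranges: [-2.76, 2.76], [-0.86, 1.69], [-1.03, 1.26], [-2.2, 2.34], [-1.47, 1.5], [-3.14, 3.14]. Speed limits (rad/s): [2.57, 2.57, 3.14, 3.14, 3.14, 3.14].

## Interface

Orientations are given as [roll, pitch, yaw] about the fixed x, y, z axes, in that order (R = Rz(yaw) Ry(pitch) Rx(roll)).
In Python, from plant import observe, vision, arm gives the robot as it stands. The module is installed in compiled form; this text tells all that it offers.
- The arm moves only by the shell command python3 -m crank 'ROWS' [FORCE]. ROWS is JSON, a list of rows, each an object with "turn": the turn, a rotation vector about the tool's x, y, z in rad, a list of three; "dp": the shift along the tool's x, y, z in cm, a list of three; "jaw": the gripper's target within -1 to 1 (fully open at 1, half-way at 0, shut at -1). In form: [{"turn": [ax, ay, az], "dp": [tx, ty, tz], "jaw": jaw}, ...]. A call has exactly 10 rows; each row is the pose to reach, as a shift and turn from the pose measured when the call began, along the tool's axes at that moment; what a row does not reach only later rows make up. A row lasts 1/12 s, in which the tool goes at most 41.7 mm and 7.16 degrees, less where a joint would pass 70% of its speed; a pose out of reach is approached as far as the arm can. A call with a gripper value outside its range is refused whole. The fingers move at their own pace and stop on an object; FORCE is the grip in N (left out, the last holds). Time passes only in rows, so rows that repeat a pose let the fingers close, or fill a call up. It gives the time, the measured TCP pose, the force and the opening at its end, in the units of the state.
- observe(): the state, without advancing time (a new reading comes with each control period).
- vision.capture(name): name is "scene" or "top"; returns a dict with "image" (480x640x3 uint8, red, green, blue), "z_map" (480x640 float32, m along the optical axis (not along the pixel's ray), 0 where there is no reading), "camera_matrix" (3x3 intrinsics, pixels), "R" (3x3) and "t" (3): a world point X has camera coordinates R X + t. Camera axes: x right, y down, z forward; pixel columns grow to the right and rows downward; lengths in m; the calibration is good to about 2 mm. A picture is of the moment at which its call begins.
- arm.finish_job(): hands the job in, once; it reports no verdict.
The state is a dict: "time_s": time; "q": joint angles; "qd": joint speeds; "tau": joint torques, N m; "tcp_pos": TCP position; "tcp_rot": TCP orientation; "wrist_force": force on the tool from outside, world axes, zero at the start; "torque": the same for the moment, N m; "grip_width": opening from 0.0 (shut) to 1.0 (fully open).
Only numpy, scipy, OpenCV 4.12 (cv2) and the standard library are available. Lean on these libraries where they do the work, as an engineer would, in place of code of your own. Each camera call takes 0.05 s, during which the arm holds its last target.

## Task

Two look-alike clay bud vases stand on the grey ware board: lift them off one after the other, feeling how heavy each is, and set each down upright on the round white plaster slab without dropping it, so that both stand there together. Then pick the heavier one up again and finish still holding it in the gripper, upright and at rest, a few centimetres clear above the middle of the metal turntable, with the lighter one left standing on the slab. Do not tip a vase over, and leave all the other things where they are.

Things in the scene. Friction and masses are not known exactly. Their poses are not given: they have to be found in the camera images.
- vase_a_mid (a point): centre, half-way up, of one of two look-alike pale clay bud vases on the ware board: 120 mm high, foot 48 mm across, belly 60 mm across, from 64 mm above the foot a straight round neck 30 mm across; z along its axis, up. Grip the neck from above, about 35 mm above this point. One weighs about 0.2 kg, the other about twice that (too thick inside): only lifting tells which
- vase_b_mid (a point): the other of the two vases, same looks and sizes: the same point
- vase_a: the vase of point vase_a_mid; origin at the centre of its foot, z along its axis
- vase_b: the vase of point vase_b_mid; origin at the centre of its foot, z along its axis
- ware_board: flat grey board, 200 x 240 mm (x, y), 16 mm thick, fixed on the table, with the two vases in a row along its y axis on the robot's side and two bowls behind them; origin at the centre of its underside
- slab: round white plaster slab, 220 mm across, 30 mm high, flat top, fixed on the table to one side (left or right); origin at the centre of its underside, so its top is 30 mm above it
- turntable: metal turntable: round plate 180 mm across on a short foot, 56 mm high in all, fixed on the table on the side opposite to the slab; origin on its axis at the underside of the foot, so its top is 56 mm above it
- bowl_1: bystander: an upside-down clay bowl on the ware board, 70 mm across, 44 mm high; origin at the centre of its underside
- bowl_2: bystander: another upside-down clay bowl on the ware board, 70 mm across, 44 mm high; origin at the centre of its underside
- bowl_3: bystander: an upside-down clay bowl on the table, 70 mm across, 44 mm high; origin at the centre of its underside
- rib: bystander: a flat wooden throwing rib lying on the table, 122 x 45 mm, 7 mm thick; origin at the centre of its underside
- trim_tool: bystander: a loop trimming tool lying on the table, 160 mm long, 14 mm thick; origin at the centre of its underside
- slip_jar: bystander: a white jar with a grey cap on the table, 68 mm across, 100 mm high; origin at the centre of its underside

How it is judged:
By the outcome, as a careful person would: the job done as asked, in the order asked, and still so for the second after the job is handed in, while the arm keeps its last pose, push and grip.
It also fails if it takes over 70 s, if anything falls off the work surface, if the arm or the gripper's body presses on something with over 40 N, if the wrist force passes 120 N, or if a joint passes its speed limit or range.

## Working session

There is one attempt and no reset: what is moved stays moved. The work goes in short steps, Python scripts to look and compute and a shell command to move; the robot and the scene stay as the last step left them, time stands still between calls to the robot, and variables do not carry over. Pictures are saved under pics/ and viewed, and the job is handed in when it is done.

```bash
mkdir -p pics
python3 - <<'E'
from plant import observe, vision
import cv2, numpy as np
s=observe()
for k,v in s.items(): print(k,np.round(v,4))
for n in ("scene","top"):
    c=vision.capture(n); cv2.imwrite(f"pics/{n}0.png",c["image"][:,:,::-1]); np.savez(f"{n}0.npz",**c)
    print(n,c["camera_matrix"],c["R"],c["t"])
E
```

```text
time_s 0.0
q [-1.4346  0.314   0.0449  1.3036 -0.      1.4312]
qd [-0.0004 -0.0011 -0.0019 -0.0005  0.0003 -0.0001]
tau [-2.00000e-04 -4.80623e+01  2.98537e+01  1.94000e-02  0.00000e+00
 -0.00000e+00]
tcp_pos [ 0.1565 -0.5527  0.2304]
tcp_rot [-1.7045  1.5689  1.7129]
wrist_force [-0.6137  0.081   1.2433]
torque [-0.0139  0.0117 -0.0174]
grip_width 1.0017
scene [[489.25469031   0.         310.9318283 ]
 [  0.         489.25469031 245.6579045 ]
 [  0.           0.           1.        ]] [[-0.08593709  0.99616186  0.01662413]
 [ 0.7284144   0.07420543 -0.68110647]
 [-0.67972589 -0.04642305 -0.73199564]] [ 0.04958444 -0.35712545  1.54651695]
top [[464.546645     0.         308.17729773]
 [  0.         464.546645   233.41003768]
 [  0.           0.           1.        ]] [[ 0.00700852 -0.9999643   0.00471947]
 [-0.997726   -0.00730907 -0.0670031 ]
 [ 0.0670352  -0.00423915 -0.99774161]] [8.03572466e-04 5.35370732e-01 1.01870691e+00]
```

View pics/scene0.png

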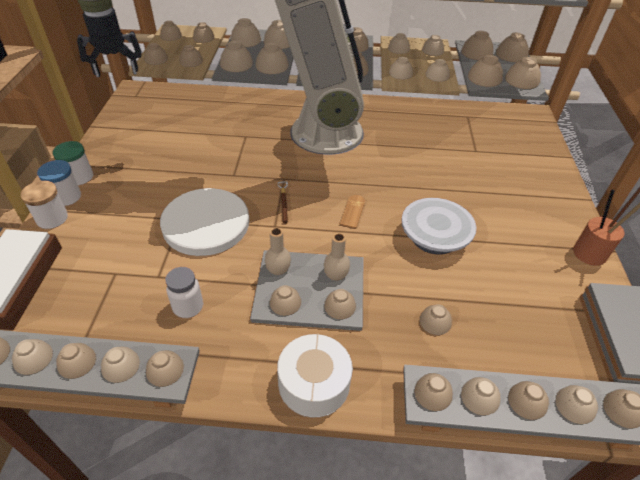

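View pics/top0.png

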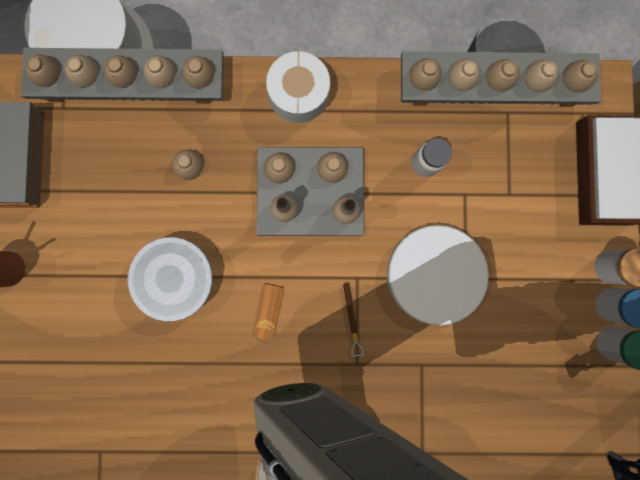

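```bash
cat > h.py <<'E'
import numpy as np, cv2
def cloud(c):
    z=c["z_map"];K=c["camera_matrix"];v,u=np.mgrid[:480,:640]
    P=np.stack([(u-K[0,2])/K[0,0]*z,(v-K[1,2])/K[1,1]*z,z],-1)
    W=(P-c["t"])@c["R"]; W[z<=0]=np.nan
    return W
def ray(c,u,v,z):
    K=c["camera_matrix"];d=c["R"].T@np.array([(u-K[0,2])/K[0,0],(v-K[1,2])/K[1,1],1])
    o=-c["R"].T@c["t"]; return o+d*(z-o[2])/d[2]
def proj(c,X):
    p=c["R"]@np.asarray(X)+c["t"]; q=c["camera_matrix"]@p; return q[:2]/q[2]
def blobs(W,lo,hi,xr=(0.25,0.8),yr=(-.45,.45),mn=12):
    m=((W[...,2]>lo)&(W[...,2]<hi)&(W[...,0]>xr[0])&(W[...,0]<xr[1])&(W[...,1]>yr[0])&(W[...,1]<yr[1])).astype(np.uint8)
    n,l,s,ce=cv2.connectedComponentsWithStats(m)
    for i in range(1,n):
        if s[i,4]<mn: continue
        P=W[l==i]; (cx,cy),r=cv2.minEnclosingCircle(P[:,:2].astype(np.float32))
        print("px",ce[i].round(),s[i,4],"circ",round(cx,4),round(cy,4),round(r,4),"med",np.median(P,0).round(4))
E
python3 - <<'E'
from h import *
for n in ("top","scene"):
    c=np.load(f"{n}0.npz"); W=cloud(c)
    for lo,hi in ((.128,.142),(.085,.125),(.05,.062),(.025,.035),(.011,.02)):
        print(n,lo,hi); blobs(W,lo,hi)
E
```

```text
top 0.128 0.142
px [282. 202.] 89 circ 0.5894 0.0578 0.0105 med [0.5895 0.0576 0.1361]
px [350. 204.] 89 circ 0.5862 -0.0776 0.0106 med [ 0.5864 -0.0775  0.1361]
top 0.085 0.125
px [437. 153.] 674 circ 0.7021 -0.2639 0.0302 med [ 0.7    -0.2618  0.0997]
px [285. 210.] 33 circ 0.5855 0.0564 0.0145 med [0.5765 0.0522 0.1012]
px [345. 211.] 42 circ 0.5828 -0.0754 0.0146 med [ 0.575  -0.0688  0.1059]
top 0.05 0.062
px [297. 114.] 52 circ 0.7993 0.0301 0.0319 med [0.7933 0.03   0.0569]
px [419. 162.] 35 circ 0.6942 -0.239 0.0226 med [ 0.6882 -0.2332  0.0558]
px [278. 165.] 291 circ 0.6829 0.0711 0.0235 med [0.6816 0.071  0.055 ]
px [333. 164.] 291 circ 0.6841 -0.0474 0.0238 med [ 0.6835 -0.0481  0.0551]
px [431. 171.] 18 circ 0.6713 -0.2627 0.0135 med [ 0.6699 -0.2608  0.0565]
px [284. 213.] 87 circ 0.588 0.0576 0.0289 med [0.5706 0.0551 0.0587]
px [341. 214.] 82 circ 0.5858 -0.0773 0.0293 med [ 0.5707 -0.0588  0.0584]
px [170. 279.] 5541 circ 0.434 0.2999 0.0901 med [0.4334 0.2995 0.0555]
top 0.025 0.035
px [298. 118.] 37 circ 0.7988 0.0282 0.0304 med [0.7937 0.0316 0.03  ]
px [187. 163.
[... 2481 characters left out ...]
076 -0.0419  0.0305]
px [339. 312.] 119 circ 0.6873 0.0698 0.0327 med [0.7063 0.071  0.0299]
px [436. 318.] 202 circ 0.691 0.2783 0.0294 med [0.7054 0.2713 0.0298]
scene 0.011 0.02
px [283. 205.] 140 circ 0.3576 -0.0938 0.0674 med [ 0.3662 -0.0912  0.0139]
px [235. 238.] 79 circ 0.4892 -0.1996 0.0529 med [ 0.5043 -0.1923  0.0157]
px [192. 249.] 131 circ 0.5237 -0.3 0.0734 med [ 0.5469 -0.2859  0.0156]
px [428. 249.] 15 circ 0.4839 0.279 0.0131 med [0.4873 0.2789 0.0123]
px [309. 291.] 4904 circ 0.6312 0.0004 0.1549 med [6.37e-01 5.00e-04 1.66e-02]
px [188. 311.] 76 circ 0.7115 -0.2597 0.0314 med [ 0.7289 -0.2504  0.0152]
px [433. 326.] 114 circ 0.6942 0.2773 0.0327 med [0.7148 0.2672 0.0149]
```

```bash
cat >> h.py <<'E'
from scipy.spatial.transform import Rotation as Ro
def Rt(s): return Ro.from_euler("xyz",s["tcp_rot"]).as_matrix()
def go(target,Rgoal=None):
    from plant import observe
    s=observe(); R=Rt(s); p=np.array(s["tcp_pos"])
    print("t",round(s["time_s"],2),"tcp",p.round(4),"w",round(s["grip_width"],3),"F",np.round(s["wrist_force"],2),"T",np.round(s["torque"],3),"q",np.round(s["q"],2))
    print("dp cm",(R.T@(np.array(target)-p)*100).round(2))
    if Rgoal is None: Rgoal=np.array([[0,-1,0],[0,0,1],[-1,0,0.]]) if 0 else None
    if Rgoal is not None: print("turn",Ro.from_matrix(R.T@Rgoal).as_rotvec().round(4))
# tool x down; tool y along world +x or -x
Gp=np.array([[0,1,0],[0,0,-1],[-1,0,0.]])
Gp=np.array([[0,0,-1],[1,0,0],[0,-1,0]]).T*1.0 # rows are x,y,z axes -> columns
Gp[:,2]=np.cross(Gp[:,0],Gp[:,1])
Gm=Gp.copy();Gm[:,1:]*=-1
E
python3 - <<'E'
from h import *
from plant import observe
s=observe();print(Rt(s).round(3));print(Gp)
go([0.5865,-0.0776,0.231],Gp);go([0.5865,-0.0776,0.231],Gm)
E
```

```text
[[-0.     0.272 -0.962]
 [ 0.002 -0.962 -0.272]
 [-1.    -0.002 -0.   ]]
[[ 0.  1.  0.]
 [ 0.  0. -1.]
 [-1.  0.  0.]]
t 0.1 tcp [ 0.1565 -0.5528  0.2305] w 0.998 F [-0.03 -0.51 -0.38] T [ 0.004  0.056 -0.003] q [-1.43  0.31  0.05  1.3  -0.    1.43]
dp cm [ 2.000e-02 -3.402e+01 -5.432e+01]
turn [-1.295e+00 -1.200e-03  1.200e-03]
t 0.1 tcp [ 0.1565 -0.5528  0.2305] w 0.998 F [-0.03 -0.51 -0.38] T [ 0.004  0.056 -0.003] q [-1.43  0.31  0.05  1.3  -0.    1.43]
dp cm [ 2.000e-02 -3.402e+01 -5.432e+01]
turn [1.8466e+00 1.3000e-03 1.3000e-03]
```

```bash
python3 -m crank '[{"turn":[-0.065,0,0],"dp":[0,-1.7,-2.7],"jaw":1},{"turn":[-0.13,0,0],"dp":[0,-3.4,-5.4],"jaw":1},{"turn":[-0.195,0,0],"dp":[0,-5.1,-8.1],"jaw":1},{"turn":[-0.26,0,0],"dp":[0,-6.8,-10.8],"jaw":1},{"turn":[-0.325,0,0],"dp":[0,-8.5,-13.5],"jaw":1},{"turn":[-0.39,0,0],"dp":[0,-10.2,-16.2],"jaw":1},{"turn":[-0.455,0,0],"dp":[0,-11.9,-18.9],"jaw":1},{"turn":[-0.52,0,0],"dp":[0,-13.6,-21.6],"jaw":1},{"turn":[-0.585,0,0],"dp":[0,-15.3,-24.3],"jaw":1},{"turn":[-0.65,0,0],"dp":[0,-17,-27],"jaw":1}]' 40
python3 - <<'E'
from h import *
go([0.5865,-0.0776,0.21],Gp)
E
```

```text
time_s: 0.93
tcp_pos: [0.3706, -0.3142, 0.2305]
tcp_rot: [-2.229, 1.569, 1.842]
wrist_force: [-1.2, -0.0, 0.9]
grip_width: 1.0
t 0.93 tcp [ 0.3706 -0.3142  0.2305] w 1.0 F [-1.25 -0.03  0.86] T [-0.011 -0.025 -0.01 ] q [-0.87  0.14 -0.18  1.25  0.    1.34]
dp cm [  2.09   3.13 -31.87]
turn [-0.6419 -0.0019  0.0013]
```

```bash
python3 -m crank '[{"turn":[-0.07,0,0],"dp":[0.2,0.35,-3.5],"jaw":1},{"turn":[-0.14,0,0],"dp":[0.4,0.7,-7],"jaw":1},{"turn":[-0.21,0,0],"dp":[0.7,1.05,-10.6],"jaw":1},{"turn":[-0.28,0,0],"dp":[1,1.4,-14.2],"jaw":1},{"turn":[-0.35,0,0],"dp":[1.2,1.75,-17.7],"jaw":1},{"turn":[-0.42,0,0],"dp":[1.4,2.1,-21.2],"jaw":1},{"turn":[-0.49,0,0],"dp":[1.7,2.4,-24.8],"jaw":1},{"turn":[-0.56,0,0],"dp":[1.9,2.8,-28.3],"jaw":1},{"turn":[-0.642,-0.002,0.001],"dp":[2.1,3.13,-31.87],"jaw":1},{"turn":[-0.642,-0.002,0.001],"dp":[2.1,3.13,-31.87],"jaw":1}]' 40
python3 - <<'E'
from h import *
go([0.5865,-0.0776,0.092],Gp)
E
```

```text
time_s: 1.77
tcp_pos: [0.5894, -0.073, 0.2085]
tcp_rot: [3.071, 1.569, 1.509]
wrist_force: [0.0, -1.6, -0.9]
grip_width: 1.004
t 1.77 tcp [ 0.5894 -0.073   0.2085] w 1.004 F [ 0.04 -1.6  -0.87] T [-0.04   0.041  0.031] q [-0.26  0.36  0.05  1.27  0.    1.3 ]
dp cm [11.65 -0.29  0.48]
turn [ 0.0087 -0.0019 -0.0001]
```

```bash
python3 -m crank '[{"turn":[0.009,-0.002,0],"dp":[0.5,-0.29,0.48],"jaw":1},{"turn":[0.009,-0.002,0],"dp":[2,-0.29,0.48],"jaw":1},{"turn":[0.009,-0.002,0],"dp":[4,-0.29,0.48],"jaw":1},{"turn":[0.009,-0.002,0],"dp":[6,-0.29,0.48],"jaw":1},{"turn":[0.009,-0.002,0],"dp":[8,-0.29,0.48],"jaw":1},{"turn":[0.009,-0.002,0],"dp":[9.5,-0.29,0.48],"jaw":1},{"turn":[0.009,-0.002,0],"dp":[10.8,-0.29,0.48],"jaw":1},{"turn":[0.009,-0.002,0],"dp":[11.4,-0.29,0.48],"jaw":1},{"turn":[0.009,-0.002,0],"dp":[11.65,-0.29,0.48],"jaw":1},{"turn":[0.009,-0.002,0],"dp":[11.65,-0.29,0.48],"jaw":1}]' 40
python3 - <<'E'
from h import *
go([0.5865,-0.0776,0.092],Gp)
from plant import vision
c=vision.capture("scene"); cv2.imwrite("pics/s1.png",cv2.resize(c["image"][150:350,180:440,::-1],(780,600)))
E
```

```text
time_s: 2.6
tcp_pos: [0.5857, -0.0783, 0.0915]
tcp_rot: [-1.666, 1.57, 3.045]
wrist_force: [-0.1, 0.9, 0.3]
grip_width: 0.999
t 2.6 tcp [ 0.5857 -0.0783  0.0915] w 0.999 F [-0.14  0.9   0.3 ] T [0.066 0.028 0.007] q [-0.27  0.42 -0.15  1.   -0.    1.3 ]
dp cm [-0.05  0.08 -0.07]
turn [-0.0016 -0.0001  0.0011]
```

View pics/s1.png

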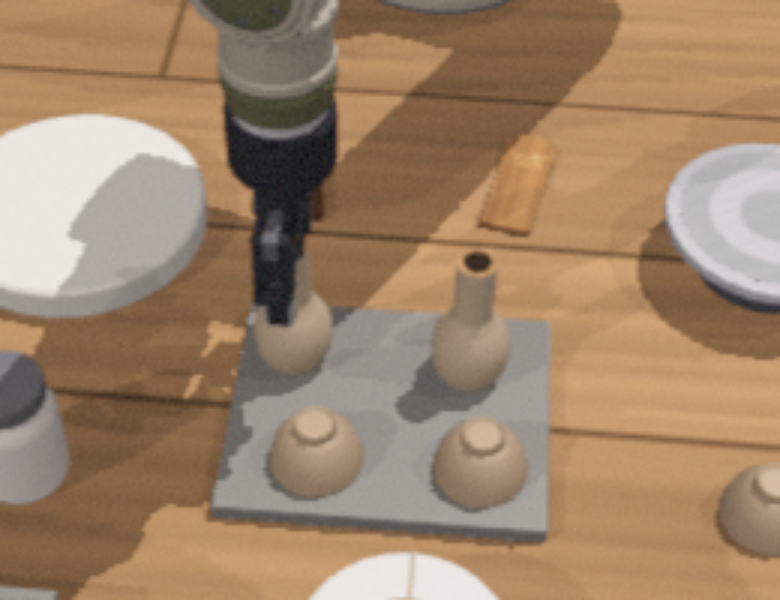

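```bash
python3 -m crank '[{"turn":[0,0,0],"dp":[0,0.05,-0.07],"jaw":-1},{"turn":[0,0,0],"dp":[0,0.05,-0.07],"jaw":-1},{"turn":[0,0,0],"dp":[0,0.05,-0.07],"jaw":-1},{"turn":[0,0,0],"dp":[0,0.05,-0.07],"jaw":-1},{"turn":[0,0,0],"dp":[0,0.05,-0.07],"jaw":-1},{"turn":[0,0,0],"dp":[0,0.05,-0.07],"jaw":-1},{"turn":[0,0,0],"dp":[0,0.05,-0.07],"jaw":-1},{"turn":[0,0,0],"dp":[0,0.05,-0.07],"jaw":-1},{"turn":[0,0,0],"dp":[0,0.05,-0.07],"jaw":-1},{"turn":[0,0,0],"dp":[0,0.05,-0.07],"jaw":-1}]' 40
python3 - <<'E'
from h import *
go([0.5865,-0.0776,0.16],Gp)
E
```

```text
time_s: 3.48
tcp_pos: [0.5866, -0.0775, 0.0927]
tcp_rot: [-0.024, 1.57, -1.596]
wrist_force: [-3.7, -0.5, 5.6]
grip_width: 0.342
t 3.48 tcp [ 0.5866 -0.0775  0.0927] w 0.342 F [-3.72 -0.5   5.61] T [0.044 0.701 0.049] q [-0.27  0.42 -0.15  1.   -0.    1.31]
dp cm [-6.73 -0.01  0.01]
turn [-0.0013  0.0004  0.    ]
```

```bash
python3 -m crank '[{"turn":[0,0,0],"dp":[-0.3,0,0],"jaw":-1},{"turn":[0,0,0],"dp":[-1,0,0],"jaw":-1},{"turn":[0,0,0],"dp":[-2,0,0],"jaw":-1},{"turn":[0,0,0],"dp":[-3,0,0],"jaw":-1},{"turn":[0,0,0],"dp":[-4,0,0],"jaw":-1},{"turn":[0,0,0],"dp":[-5,0,0],"jaw":-1},{"turn":[0,0,0],"dp":[-5.8,0,0],"jaw":-1},{"turn":[0,0,0],"dp":[-6.5,0,0],"jaw":-1},{"turn":[0,0,0],"dp":[-6.8,0,0],"jaw":-1},{"turn":[0,0,0],"dp":[-7,0,0],"jaw":-1}]'
python3 -m crank '[{"turn":[0,0,0],"dp":[0,0,0],"jaw":-1},{"turn":[0,0,0],"dp":[0,0,0],"jaw":-1},{"turn":[0,0,0],"dp":[0,0,0],"jaw":-1},{"turn":[0,0,0],"dp":[0,0,0],"jaw":-1},{"turn":[0,0,0],"dp":[0,0,0],"jaw":-1},{"turn":[0,0,0],"dp":[0,0,0],"jaw":-1},{"turn":[0,0,0],"dp":[0,0,0],"jaw":-1},{"turn":[0,0,0],"dp":[0,0,0],"jaw":-1},{"turn":[0,0,0],"dp":[0,0,0],"jaw":-1},{"turn":[0,0,0],"dp":[0,0,0],"jaw":-1}]'
cat > w.py <<'E'
from h import *
from plant import observe, vision
# each capture takes 0.05 s -> new readings at rest
F=[];Q=[];tau=[]
for i in range(12):
    s=observe();F.append(s["wrist_force"]);tau.append(s["tau"]);vision.capture("top")
print("F mean",np.mean(F,0).round(2),"sd",np.std(F,0).round(2),"tau",np.mean(tau,0).round(3),"q",np.round(s["q"],3),"tcp",np.round(s["tcp_pos"],4),"w",s["grip_width"],s["time_s"])
E
python3 w.py
```

```text
time_s: 4.32
tcp_pos: [0.5868, -0.0776, 0.1634]
tcp_rot: [0.938, 1.57, -0.634]
wrist_force: [-0.7, -0.0, -4.4]
grip_width: 0.343
time_s: 5.15
tcp_pos: [0.5869, -0.0776, 0.1634]
tcp_rot: [0.927, 1.57, -0.645]
wrist_force: [-0.0, -0.2, -4.6]
grip_width: 0.34
F mean [-0.13  0.19 -4.11] sd [0.38 0.53 0.39] tau [-1.0000e-03 -5.2798e+01  3.0626e+01 -7.0000e-03 -1.0000e-03  0.0000e+00] q [-0.267  0.372 -0.038  1.16  -0.     1.305] tcp [ 0.5869 -0.0776  0.1635] w 0.34194389544609954 5.7
```

```bash
python3 -m crank '[{"turn":[0,0,0],"dp":[0,-0.3,0.5],"jaw":-1},{"turn":[0,0,0],"dp":[0,-0.8,1.5],"jaw":-1},{"turn":[0,0,0],"dp":[0,-1.6,3],"jaw":-1},{"turn":[0,0,0],"dp":[0,-2.5,4.6],"jaw":-1},{"turn":[0,0,0],"dp":[0,-3.5,6.4],"jaw":-1},{"turn":[0,0,0],"dp":[0,-4.5,8.2],"jaw":-1},{"turn":[0,0,0],"dp":[0,-5.4,10],"jaw":-1},{"turn":[0,0,0],"dp":[0,-6.4,11.8],"jaw":-1},{"turn":[0,0,0],"dp":[0,-7.4,13.6],"jaw":-1},{"turn":[0,0,0],"dp":[0,-8.4,15.4],"jaw":-1}]'
python3 - <<'E'
from h import *
go([0.4455,-0.338,0.165],Gp)
E
```

```text
time_s: 6.58
tcp_pos: [0.5014, -0.233, 0.1636]
tcp_rot: [0.606, 1.57, -0.966]
wrist_force: [0.3, -0.6, -4.3]
grip_width: 0.345
t 6.58 tcp [ 0.5014 -0.233   0.1636] w 0.345 F [ 0.35 -0.58 -4.27] T [-0.018 -0.032  0.013] q [-0.58  0.3  -0.14  1.13 -0.    0.99]
dp cm [-0.13 -5.57 10.51]
turn [-0.0019  0.001  -0.0007]
```

```bash
python3 -m crank '[{"turn":[0,0,0],"dp":[0,-0.9,1.7],"jaw":-1},{"turn":[0,0,0],"dp":[0,-1.8,3.4],"jaw":-1},{"turn":[0,0,0],"dp":[0,-2.7,5.1],"jaw":-1},{"turn":[0,0,0],"dp":[0,-3.5,6.7],"jaw":-1},{"turn":[0,0,0],"dp":[0,-4.3,8.1],"jaw":-1},{"turn":[0,0,0],"dp":[0,-4.9,9.3],"jaw":-1},{"turn":[0,0,0],"dp":[0,-5.3,10],"jaw":-1},{"turn":[0,0,0],"dp":[0,-5.5,10.4],"jaw":-1},{"turn":[-0.002,0,0],"dp":[0,-5.6,10.5],"jaw":-1},{"turn":[-0.002,0,0],"dp":[0,-5.6,10.5],"jaw":-1}]'
python3 - <<'E'
from h import *
go([0.4455,-0.338,0.109],Gp)
from plant import vision
c=vision.capture("scene"); cv2.imwrite("pics/s2.png",cv2.resize(c["image"][100:340,80:400,::-1],(800,600)))
E
```

```text
time_s: 7.42
tcp_pos: [0.4451, -0.3378, 0.1636]
tcp_rot: [0.832, 1.57, -0.739]
wrist_force: [-0.8, 0.1, -3.8]
grip_width: 0.341
t 7.42 tcp [ 0.4451 -0.3378  0.1636] w 0.341 F [-0.81  0.06 -3.83] T [0.004 0.02  0.007] q [-0.79  0.31 -0.13  1.13  0.    0.78]
dp cm [5.46 0.04 0.01]
turn [ 0.0001  0.0007 -0.0007]
```

View pics/s2.png

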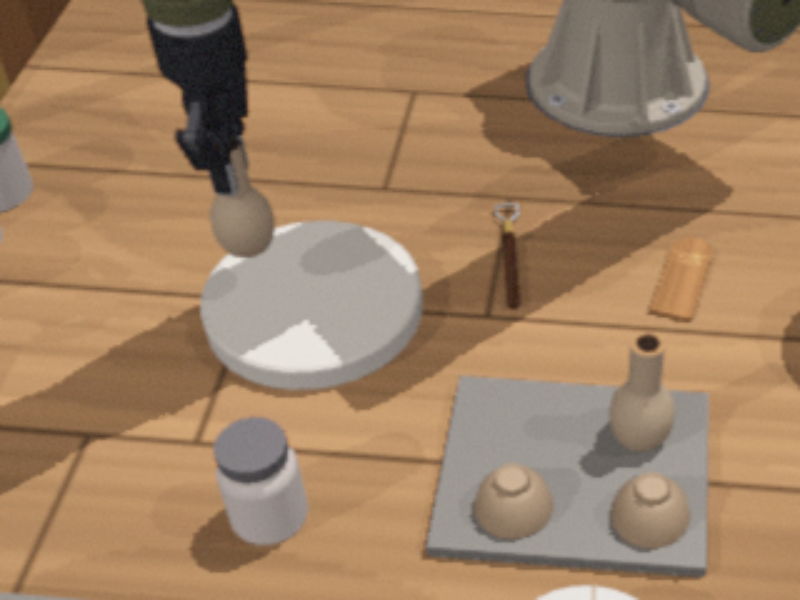

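The vase hangs upright from the gripper (picture ~(243,215)), above the slab's left part. I'll lower it gently.

```bash
python3 -m crank '[{"turn":[0,0,0],"dp":[0.4,0,0],"jaw":-1},{"turn":[0,0,0],"dp":[1.2,0,0],"jaw":-1},{"turn":[0,0,0],"dp":[2.1,0,0],"jaw":-1},{"turn":[0,0,0],"dp":[3,0,0],"jaw":-1},{"turn":[0,0,0],"dp":[3.8,0,0],"jaw":-1},{"turn":[0,0,0],"dp":[4.4,0,0],"jaw":-1},{"turn":[0,0,0],"dp":[4.8,0,0],"jaw":-1},{"turn":[0,0,0],"dp":[5.1,0,0],"jaw":-1},{"turn":[0,0,0],"dp":[5.3,0,0],"jaw":-1},{"turn":[0,0,0],"dp":[5.4,0,0],"jaw":-1}]'
python3 -m crank '[{"turn":[0,0,0],"dp":[0.02,0,0],"jaw":-1},{"turn":[0,0,0],"dp":[0.06,0,0],"jaw":-1},{"turn":[0,0,0],"dp":[0.1,0,0],"jaw":-1},{"turn":[0,0,0],"dp":[0.14,0,0],"jaw":-1},{"turn":[0,0,0],"dp":[0.18,0,0],"jaw":-1},{"turn":[0,0,0],"dp":[0.2,0,0],"jaw":-1},{"turn":[0,0,0],"dp":[0.2,0,0],"jaw":-1},{"turn":[0,0,0],"dp":[0.2,0,0],"jaw":-1},{"turn":[0,0,0],"dp":[0.2,0,0],"jaw":-1},{"turn":[0,0,0],"dp":[0.2,0,0],"jaw":-1}]'
```

```text
time_s: 8.3
tcp_pos: [0.4453, -0.3376, 0.1095]
tcp_rot: [0.93, 1.57, -0.64]
wrist_force: [-0.6, -0.5, -4.3]
grip_width: 0.337
time_s: 9.13
tcp_pos: [0.4453, -0.3376, 0.1075]
tcp_rot: [0.911, 1.57, -0.66]
wrist_force: [0.4, -0.2, -4.5]
grip_width: 0.339
```

```bash
python3 -m crank '[{"turn":[0,0,0],"dp":[0.02,0,0],"jaw":-1},{"turn":[0,0,0],"dp":[0.04,0,0],"jaw":-1},{"turn":[0,0,0],"dp":[0.06,0,0],"jaw":-1},{"turn":[0,0,0],"dp":[0.08,0,0],"jaw":-1},{"turn":[0,0,0],"dp":[0.1,0,0],"jaw":-1},{"turn":[0,0,0],"dp":[0.1,0,0],"jaw":-1},{"turn":[0,0,0],"dp":[0.1,0,0],"jaw":-1},{"turn":[0,0,0],"dp":[0.1,0,0],"jaw":-1},{"turn":[0,0,0],"dp":[0.1,0,0],"jaw":-1},{"turn":[0,0,0],"dp":[0.1,0,0],"jaw":-1}]'
```

```text
time_s: 9.97
tcp_pos: [0.4454, -0.3377, 0.1067]
tcp_rot: [0.802, 1.569, -0.768]
wrist_force: [-1.8, -0.4, -0.7]
grip_width: 0.345
```

```bash
python3 -m crank '[{"turn":[0,0,0],"dp":[0.03,0,0],"jaw":-1},{"turn":[0,0,0],"dp":[0.03,0,0],"jaw":-0.25},{"turn":[0,0,0],"dp":[0.03,0,0],"jaw":-0.2},{"turn":[0,0,0],"dp":[0.03,0,0],"jaw":-0.1},{"turn":[0,0,0],"dp":[0,0,0],"jaw":0.2},{"turn":[0,0,0],"dp":[0,0,0],"jaw":0.5},{"turn":[0,0,0],"dp":[0,0,0],"jaw":1},{"turn":[0,0,0],"dp":[0,0,0],"jaw":1},{"turn":[0,0,0],"dp":[0,0,0],"jaw":1},{"turn":[0,0,0],"dp":[0,0,0],"jaw":1}]'
python3 - <<'E'
from h import *
go([0.4455,-0.338,0.109],Gp)
from plant import vision
c=vision.capture("scene"); cv2.imwrite("pics/s3.png",cv2.resize(c["image"][100:340,80:400,::-1],(800,600)))
E
```

```text
time_s: 10.8
tcp_pos: [0.4454, -0.3377, 0.1067]
tcp_rot: [0.823, 1.569, -0.747]
wrist_force: [-0.0, 0.9, 0.5]
grip_width: 1.001
t 10.8 tcp [ 0.4454 -0.3377  0.1067] w 1.001 F [-0.01  0.91  0.51] T [-0.053 -0.014  0.006] q [-0.79  0.35 -0.22  1.    0.    0.78]
dp cm [-0.23  0.01  0.03]
turn [ 0.0004  0.0009 -0.001 ]
```

View pics/s3.png

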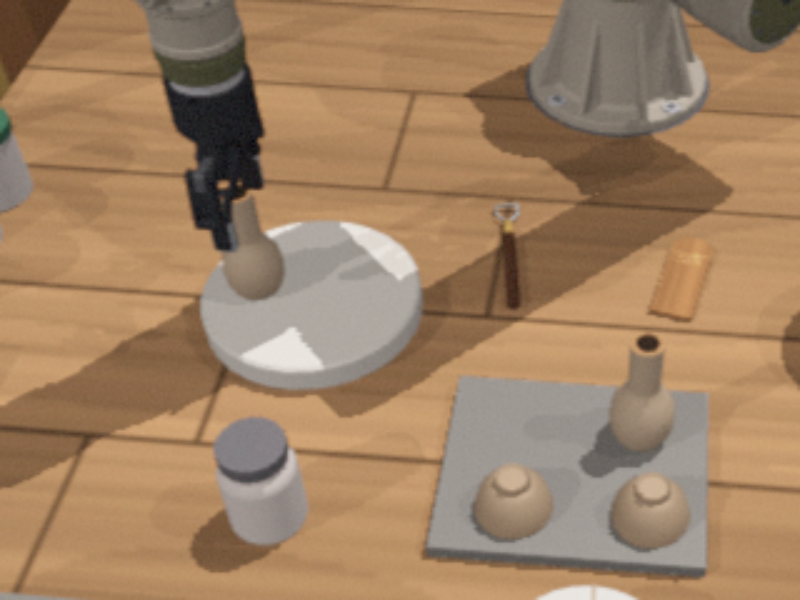

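Vase B stands upright on the slab at ~(255,265), with the jaws open around its neck. Next I'll lift the gripper and go to vase A.

```bash
python3 -m crank '[{"turn":[0,0,0],"dp":[-0.5,0,0],"jaw":1},{"turn":[0,0,0],"dp":[-1.7,0,0],"jaw":1},{"turn":[0,0,0],"dp":[-3.2,0,0],"jaw":1},{"turn":[0,0,0],"dp":[-4.8,0,0],"jaw":1},{"turn":[0,0,0],"dp":[-6.4,0,0],"jaw":1},{"turn":[0,0,0],"dp":[-8,0,0],"jaw":1},{"turn":[0,0,0],"dp":[-9.5,0,0],"jaw":1},{"turn":[0,0.0,0],"dp":[-10,0.8,-2],"jaw":1},{"turn":[0,0,0],"dp":[-10,2,-5],"jaw":1},{"turn":[0,0,0],"dp":[-10,3.2,-8.5],"jaw":1}]'
python3 - <<'E'
from h import *
go([0.589,0.0575,0.2],Gp)
E
```

```text
time_s: 11.68
tcp_pos: [0.4779, -0.2534, 0.2077]
tcp_rot: [0.855, 1.567, -0.719]
wrist_force: [0.4, 0.6, -0.8]
grip_width: 1.001
t 11.68 tcp [ 0.4779 -0.2534  0.2077] w 1.001 F [ 0.36  0.62 -0.8 ] T [-0.017 -0.043 -0.016] q [-0.64  0.25 -0.09  1.22 -0.    0.94]
dp cm [  0.73  11.03 -31.12]
turn [-0.0028  0.0025 -0.0028]
```

```bash
python3 -m crank '[{"turn":[0,0,0],"dp":[0.1,1.2,-3.5],"jaw":1},{"turn":[0,0,0],"dp":[0.2,2.5,-7.1],"jaw":1},{"turn":[0,0,0],"dp":[0.3,3.8,-10.7],"jaw":1},{"turn":[0,0,0],"dp":[0.4,5,-14.3],"jaw":1},{"turn":[0,0,0],"dp":[0.5,6.3,-17.9],"jaw":1},{"turn":[0,0,0],"dp":[0.5,7.6,-21.5],"jaw":1},{"turn":[0,0,0],"dp":[0.6,8.9,-25],"jaw":1},{"turn":[0,0,0],"dp":[0.7,10.1,-28.4],"jaw":1},{"turn":[-0.002,0.002,-0.002],"dp":[0.7,10.8,-30.5],"jaw":1},{"turn":[-0.002,0.002,-0.002],"dp":[0.7,11.03,-31.12],"jaw":1}]'
python3 - <<'E'
from h import *
go([0.589,0.0575,0.092],Gp)
from plant import vision
W=cloud(vision.capture("scene"));blobs(W,.1,.142,yr=(0,.1))
E
```

```text
time_s: 12.52
tcp_pos: [0.5897, 0.0611, 0.2004]
tcp_rot: [1.972, 1.569, 0.405]
wrist_force: [0.3, 0.2, -0.4]
grip_width: 1.006
t 12.52 tcp [0.5897 0.0611 0.2004] w 1.006 F [ 0.27  0.23 -0.45] T [ 0.006  0.027 -0.034] q [-0.03  0.36  0.03  1.24  0.    1.53]
dp cm [10.84 -0.09  0.36]
turn [ 0.0035 -0.0005 -0.0012]
px [338. 237.] 57 circ 0.5849 0.0566 0.0121 med [0.587  0.0569 0.1371]
px [337. 246.] 162 circ 0.589 0.0573 0.0152 med [0.599  0.0571 0.119 ]
```

```bash
python3 -m crank '[{"turn":[0.003,0,0],"dp":[0.4,-0.09,0.36],"jaw":1},{"turn":[0.003,0,0],"dp":[2,-0.09,0.36],"jaw":1},{"turn":[0.003,0,0],"dp":[4,-0.09,0.36],"jaw":1},{"turn":[0.003,0,0],"dp":[6,-0.09,0.36],"jaw":1},{"turn":[0.003,0,0],"dp":[8,-0.09,0.36],"jaw":1},{"turn":[0.003,0,0],"dp":[9.3,-0.09,0.36],"jaw":1},{"turn":[0.003,0,0],"dp":[10.3,-0.09,0.36],"jaw":1},{"turn":[0.003,0,0],"dp":[10.7,-0.09,0.36],"jaw":1},{"turn":[0.003,0,0],"dp":[10.8,-0.09,0.36],"jaw":1},{"turn":[0.003,0,0],"dp":[10.8,-0.09,0.36],"jaw":1}]'
python3 -m crank '[{"turn":[0,0,0],"dp":[0,0,0],"jaw":-1},{"turn":[0,0,0],"dp":[0,0,0],"jaw":-1},{"turn":[0,0,0],"dp":[0,0,0],"jaw":-1},{"turn":[0,0,0],"dp":[0,0,0],"jaw":-1},{"turn":[0,0,0],"dp":[0,0,0],"jaw":-1},{"turn":[0,0,0],"dp":[0,0,0],"jaw":-1},{"turn":[0,0,0],"dp":[0,0,0],"jaw":-1},{"turn":[0,0,0],"dp":[0,0,0],"jaw":-1},{"turn":[0,0,0],"dp":[0,0,0],"jaw":-1},{"turn":[0,0,0],"dp":[0,0,0],"jaw":-1}]' 40
python3 -c "
from h import *
go([0.589,0.0575,0.16],Gp)"
```

```text
time_s: 13.4
tcp_pos: [0.5891, 0.0561, 0.0928]
tcp_rot: [1.59, 1.569, 0.019]
wrist_force: [0.1, 0.2, 0.0]
grip_width: 0.998
time_s: 14.23
tcp_pos: [0.5891, 0.0562, 0.0932]
tcp_rot: [1.614, 1.569, 0.042]
wrist_force: [-2.0, 1.0, 5.7]
grip_width: 0.341
t 14.23 tcp [0.5891 0.0562 0.0932] w 0.341 F [-2.02  1.05  5.66] T [-0.012  0.518 -0.032] q [-0.04  0.42 -0.15  1.    0.    1.53]
dp cm [-6.68  0.01 -0.13]
turn [-0.0007 -0.0001 -0.0019]
```

```bash
python3 -m crank '[{"turn":[0,0,0],"dp":[-0.3,0,0],"jaw":-1},{"turn":[0,0,0],"dp":[-1,0,0],"jaw":-1},{"turn":[0,0,0],"dp":[-2,0,0],"jaw":-1},{"turn":[0,0,0],"dp":[-3,0,0],"jaw":-1},{"turn":[0,0,0],"dp":[-4,0,0],"jaw":-1},{"turn":[0,0,0],"dp":[-5,0,0],"jaw":-1},{"turn":[0,0,0],"dp":[-5.8,0,0],"jaw":-1},{"turn":[0,0,0],"dp":[-6.5,0,0],"jaw":-1},{"turn":[0,0,0],"dp":[-6.9,0,0],"jaw":-1},{"turn":[0,0,0],"dp":[-7,0,0],"jaw":-1}]'
python3 -m crank '[{"turn":[0,0,0],"dp":[0,0,0],"jaw":-1},{"turn":[0,0,0],"dp":[0,0,0],"jaw":-1},{"turn":[0,0,0],"dp":[0,0,0],"jaw":-1},{"turn":[0,0,0],"dp":[0,0,0],"jaw":-1},{"turn":[0,0,0],"dp":[0,0,0],"jaw":-1},{"turn":[0,0,0],"dp":[0,0,0],"jaw":-1},{"turn":[0,0,0],"dp":[0,0,0],"jaw":-1},{"turn":[0,0,0],"dp":[0,0,0],"jaw":-1},{"turn":[0,0,0],"dp":[0,0,0],"jaw":-1},{"turn":[0,0,0],"dp":[0,0,0],"jaw":-1}]'
python3 w.py; python3 -c "
from h import *
go([0.4455,-0.228,0.165],Gp)"
```

```text
time_s: 15.07
tcp_pos: [0.5894, 0.0562, 0.1643]
tcp_rot: [1.556, 1.567, -0.015]
wrist_force: [0.4, -0.2, -1.8]
grip_width: 0.343
time_s: 15.9
tcp_pos: [0.5894, 0.0562, 0.1644]
tcp_rot: [1.575, 1.567, 0.003]
wrist_force: [0.2, -0.1, -1.8]
grip_width: 0.339
F mean [ 0.15  0.05 -1.94] sd [0.59 0.4  0.34] tau [-0.0000e+00 -5.1562e+01  2.9883e+01 -3.5000e-02  5.0000e-03  0.0000e+00] q [-0.041  0.37  -0.039  1.159  0.     1.531] tcp [0.5894 0.0562 0.1643] w 0.3445437859345175 16.45
t 16.5 tcp [0.5894 0.0562 0.1643] w 0.342 F [-0.43  0.84 -2.41] T [ 0.018  0.04  -0.017] q [-0.04  0.37 -0.04  1.16  0.    1.53]
dp cm [ -0.12 -14.37  28.43]
turn [-0.0007 -0.     -0.0035]
```

```bash
python3 -m crank '[{"turn":[0,0,0],"dp":[0,-0.3,0.6],"jaw":-1},{"turn":[0,0,0],"dp":[0,-0.9,1.7],"jaw":-1},{"turn":[0,0,0],"dp":[0,-1.7,3.3],"jaw":-1},{"turn":[0,0,0],"dp":[0,-2.6,5.1],"jaw":-1},{"turn":[0,0,0],"dp":[0,-3.5,7],"jaw":-1},{"turn":[0,0,0],"dp":[0,-4.5,8.9],"jaw":-1},{"turn":[0,0,0],"dp":[0,-5.5,10.8],"jaw":-1},{"turn":[0,0,0],"dp":[0,-6.4,12.7],"jaw":-1},{"turn":[0,0,0],"dp":[0,-7.4,14.6],"jaw":-1},{"turn":[0,0,0],"dp":[0,-8.3,16.5],"jaw":-1}]'
python3 -c "
from h import *
go([0.4455,-0.228,0.165],Gp)"
```

```text
time_s: 17.33
tcp_pos: [0.5048, -0.1103, 0.1642]
tcp_rot: [1.459, 1.568, -0.114]
wrist_force: [-0.1, -0.6, -1.6]
grip_width: 0.344
t 17.33 tcp [ 0.5048 -0.1103  0.1642] w 0.344 F [-0.13 -0.63 -1.62] T [-0.073 -0.01  -0.065] q [-0.37  0.23 -0.23  1.1   0.    1.2 ]
dp cm [-0.1  -5.91 11.78]
turn [-0.0014  0.0004 -0.0032]
```

```bash
python3 -m crank '[{"turn":[0,0,0],"dp":[0,-0.9,1.8],"jaw":-1},{"turn":[0,0,0],"dp":[0,-1.8,3.6],"jaw":-1},{"turn":[0,0,0],"dp":[0,-2.7,5.4],"jaw":-1},{"turn":[0,0,0],"dp":[0,-3.6,7.1],"jaw":-1},{"turn":[0,0,0],"dp":[0,-4.4,8.7],"jaw":-1},{"turn":[0,0,0],"dp":[0,-5.1,10.1],"jaw":-1},{"turn":[0,0,0],"dp":[0,-5.6,11.1],"jaw":-1},{"turn":[0,0,0],"dp":[0,-5.8,11.6],"jaw":-1},{"turn":[0,0,-0.002],"dp":[0,-5.9,11.75],"jaw":-1},{"turn":[0,0,-0.002],"dp":[0,-5.9,11.75],"jaw":-1}]'
python3 - <<'E'
from h import *
go([0.4455,-0.228,0.109],Gp)
from plant import vision
c=vision.capture("scene"); cv2.imwrite("pics/s4.png",cv2.resize(c["image"][100:340,80:400,::-1],(800,600)))
E
```

```text
time_s: 18.17
tcp_pos: [0.4454, -0.2279, 0.164]
tcp_rot: [1.44, 1.57, -0.133]
wrist_force: [-0.4, 0.7, -2.8]
grip_width: 0.344
t 18.17 tcp [ 0.4454 -0.2279  0.164 ] w 0.344 F [-0.36  0.71 -2.83] T [-0.044 -0.002  0.017] q [-0.63  0.2  -0.27  1.1   0.    0.94]
dp cm [5.5  0.   0.01]
turn [-0.0021  0.0002 -0.0011]
```

View pics/s4.png

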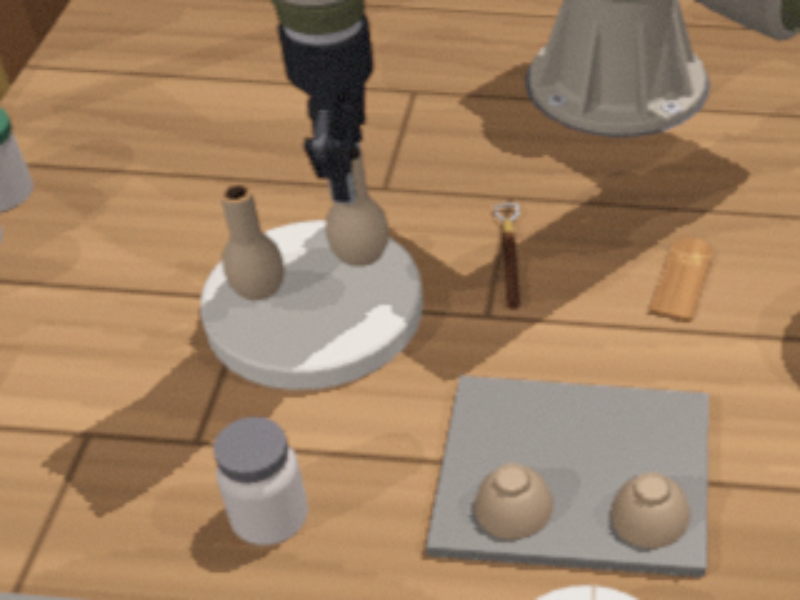

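Vase B stands at (252,245) and vase A hangs upright at (357,215) over its free place on the slab, so I'll lower it.

```bash
python3 -m crank '[{"turn":[0,0,0],"dp":[0.4,0,0],"jaw":-1},{"turn":[0,0,0],"dp":[1.2,0,0],"jaw":-1},{"turn":[0,0,0],"dp":[2.1,0,0],"jaw":-1},{"turn":[0,0,0],"dp":[3,0,0],"jaw":-1},{"turn":[0,0,0],"dp":[3.8,0,0],"jaw":-1},{"turn":[0,0,0],"dp":[4.4,0,0],"jaw":-1},{"turn":[0,0,0],"dp":[4.8,0,0],"jaw":-1},{"turn":[0,0,0],"dp":[5.1,0,0],"jaw":-1},{"turn":[0,0,0],"dp":[5.3,0,0],"jaw":-1},{"turn":[0,0,0],"dp":[5.4,0,0],"jaw":-1}]'
python3 -m crank '[{"turn":[0,0,0],"dp":[0.04,0,0],"jaw":-1},{"turn":[0,0,0],"dp":[0.08,0,0],"jaw":-1},{"turn":[0,0,0],"dp":[0.12,0,0],"jaw":-1},{"turn":[0,0,0],"dp":[0.15,0,0],"jaw":-1},{"turn":[0,0,0],"dp":[0.18,0,0],"jaw":-1},{"turn":[0,0,0],"dp":[0.2,0,0],"jaw":-1},{"turn":[0,0,0],"dp":[0.22,0,0],"jaw":-1},{"turn":[0,0,0],"dp":[0.24,0,0],"jaw":-1},{"turn":[0,0,0],"dp":[0.26,0,0],"jaw":-1},{"turn":[0,0,0],"dp":[0.26,0,0],"jaw":-1}]'
```

```text
time_s: 19.05
tcp_pos: [0.4457, -0.2275, 0.1098]
tcp_rot: [1.605, 1.57, 0.033]
wrist_force: [0.0, -0.1, -2.4]
grip_width: 0.341
time_s: 19.88
tcp_pos: [0.4458, -0.2276, 0.1073]
tcp_rot: [1.493, 1.57, -0.079]
wrist_force: [0.2, 0.0, -2.0]
grip_width: 0.342
```

```bash
python3 -m crank '[{"turn":[0,0,0],"dp":[0.01,0,0],"jaw":-1},{"turn":[0,0,0],"dp":[0.02,0,0],"jaw":-1},{"turn":[0,0,0],"dp":[0.03,0,0],"jaw":-1},{"turn":[0,0,0],"dp":[0.04,0,0],"jaw":-1},{"turn":[0,0,0],"dp":[0.05,0,0],"jaw":-1},{"turn":[0,0,0],"dp":[0.06,0,0],"jaw":-1},{"turn":[0,0,0],"dp":[0.07,0,0],"jaw":-1},{"turn":[0,0,0],"dp":[0.07,0,0],"jaw":-1},{"turn":[0,0,0],"dp":[0.07,0,0],"jaw":-1},{"turn":[0,0,0],"dp":[0.07,0,0],"jaw":-1}]'
```

```text
time_s: 20.72
tcp_pos: [0.4458, -0.2277, 0.1072]
tcp_rot: [1.233, 1.569, -0.339]
wrist_force: [-2.6, 1.3, 5.8]
grip_width: 0.341
```

Contact is felt: the reading went from -2 N to +5.8 N. Next I'll open the jaws.

```bash
python3 -m crank '[{"turn":[0,0,0],"dp":[-0.02,0,0],"jaw":-1},{"turn":[0,0,0],"dp":[-0.02,0,0],"jaw":-0.25},{"turn":[0,0,0],"dp":[-0.02,0,0],"jaw":-0.2},{"turn":[0,0,0],"dp":[-0.02,0,0],"jaw":-0.1},{"turn":[0,0,0],"dp":[0,0,0],"jaw":0.2},{"turn":[0,0,0],"dp":[0,0,0],"jaw":0.5},{"turn":[0,0,0],"dp":[0,0,0],"jaw":1},{"turn":[0,0,0],"dp":[0,0,0],"jaw":1},{"turn":[0,0,0],"dp":[0,0,0],"jaw":1},{"turn":[0,0,0],"dp":[0,0,0],"jaw":1}]'
python3 -m crank '[{"turn":[0,0,0],"dp":[-0.5,0,0],"jaw":1},{"turn":[0,0,0],"dp":[-1.5,0,0],"jaw":1},{"turn":[0,0,0],"dp":[-2.7,0,0],"jaw":1},{"turn":[0,0,0],"dp":[-4,0,0],"jaw":1},{"turn":[0,0,0],"dp":[-5.3,0,0],"jaw":1},{"turn":[0,0,0],"dp":[-6.6,0,0],"jaw":1},{"turn":[0,0,0],"dp":[-8,0,0],"jaw":1},{"turn":[0,0,0],"dp":[-9.2,0,0],"jaw":1},{"turn":[0,0,0],"dp":[-9.8,0,0],"jaw":1},{"turn":[0,0,0],"dp":[-10,0,0],"jaw":1}]'
python3 - <<'E'
from h import *
go([0.4454,-0.3377,0.2],Gp)
from plant import vision
c=vision.capture("scene"); cv2.imwrite("pics/s5.png",cv2.resize(c["image"][100:340,80:400,::-1],(800,600)))
W=cloud(c);blobs(W,.11,.147,yr=(-.4,-.15),xr=(.38,.52))
E
```

```text
time_s: 21.55
tcp_pos: [0.4458, -0.2277, 0.1072]
tcp_rot: [1.215, 1.569, -0.357]
wrist_force: [0.2, -0.0, -0.5]
grip_width: 1.005
time_s: 22.38
tcp_pos: [0.4463, -0.2282, 0.2091]
tcp_rot: [1.036, 1.566, -0.536]
wrist_force: [-0.6, 0.1, 0.8]
grip_width: 1.003
t 22.38 tcp [ 0.4463 -0.2282  0.2091] w 1.003 F [-0.63  0.09  0.84] T [-0.018  0.015 -0.004] q [-0.63  0.18 -0.19  1.2   0.    0.94]
dp cm [ 0.94 -0.08 10.95]
turn [-0.0014  0.0024 -0.004 ]
px [176. 187.] 162 circ 0.4468 -0.3372 0.0154 med [ 0.4547 -0.3325  0.128 ]
px [222. 190.] 155 circ 0.4467 -0.2259 0.0149 med [ 0.4556 -0.2226  0.1294]
```

View pics/s5.png

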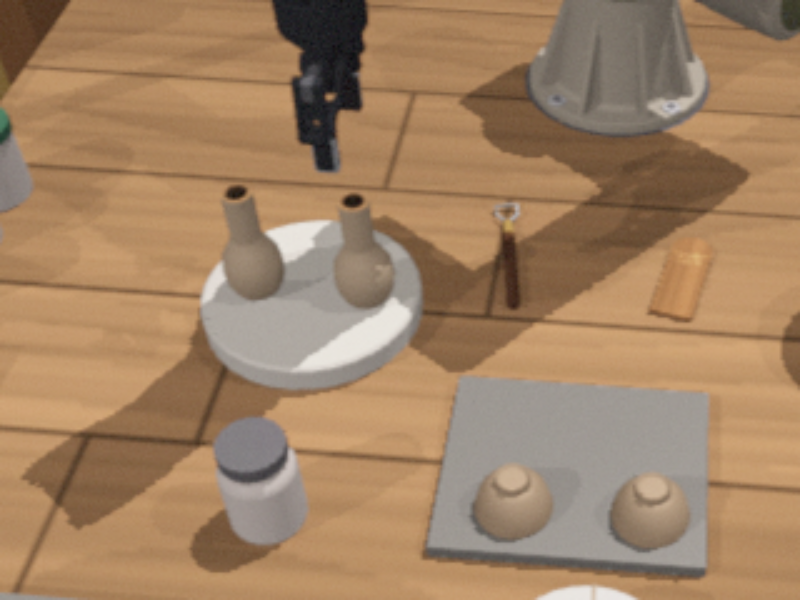

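Both vases stand upright on the slab: the heavy one (B) at (252,245) and the light one (A) at (362,255). Next I'll pick B up again.

```bash
python3 -m crank '[{"turn":[0,0,0],"dp":[0,0,1],"jaw":1},{"turn":[0,0,0],"dp":[0,0,2.5],"jaw":1},{"turn":[0,0,0],"dp":[0.1,0,4.2],"jaw":1},{"turn":[0,0,0],"dp":[0.1,0,6],"jaw":1},{"turn":[0,0,0],"dp":[0.2,0,7.8],"jaw":1},{"turn":[0,0,0],"dp":[0.3,0,9.3],"jaw":1},{"turn":[0,0,0],"dp":[0.4,-0.08,10.3],"jaw":1},{"turn":[-0.001,0.002,-0.004],"dp":[0.5,-0.08,10.8],"jaw":1},{"turn":[-0.001,0.002,-0.004],"dp":[0.5,-0.08,10.95],"jaw":1},{"turn":[-0.001,0.002,-0.004],"dp":[0.5,-0.08,10.95],"jaw":1}]'
python3 -c "
from h import *
go([0.4456,-0.3375,0.107],Gp)"
```

```text
time_s: 23.27
tcp_pos: [0.445, -0.3376, 0.2034]
tcp_rot: [-2.233, 1.569, 2.478]
wrist_force: [0.6, 0.4, -0.0]
grip_width: 1.003
t 23.27 tcp [ 0.445  -0.3376  0.2034] w 1.003 F [ 0.56  0.38 -0.05] T [ 0.001 -0.018  0.012] q [-0.79  0.29 -0.05  1.23 -0.    0.78]
dp cm [9.64 0.07 0.  ]
turn [-0.0008 -0.001   0.0012]
```

```bash
python3 -m crank '[{"turn":[0,0,0],"dp":[0.4,0.05,0],"jaw":1},{"turn":[0,0,0],"dp":[1.8,0.05,0],"jaw":1},{"turn":[0,0,0],"dp":[3.5,0.05,0],"jaw":1},{"turn":[0,0,0],"dp":[5.2,0.05,0],"jaw":1},{"turn":[0,0,0],"dp":[6.9,0.05,0],"jaw":1},{"turn":[0,0,0],"dp":[8.2,0.05,0],"jaw":1},{"turn":[0,0,0],"dp":[9.1,0.05,0],"jaw":1},{"turn":[0,0,0],"dp":[9.5,0.05,0],"jaw":1},{"turn":[0,0,0],"dp":[9.6,0.05,0],"jaw":1},{"turn":[0,0,0],"dp":[9.6,0.05,0],"jaw":1}]'
python3 -m crank '[{"turn":[0,0,0],"dp":[0,0,0],"jaw":-1},{"turn":[0,0,0],"dp":[0,0,0],"jaw":-1},{"turn":[0,0,0],"dp":[0,0,0],"jaw":-1},{"turn":[0,0,0],"dp":[0,0,0],"jaw":-1},{"turn":[0,0,0],"dp":[0,0,0],"jaw":-1},{"turn":[0,0,0],"dp":[0,0,0],"jaw":-1},{"turn":[0,0,0],"dp":[0,0,0],"jaw":-1},{"turn":[0,0,0],"dp":[0,0,0],"jaw":-1},{"turn":[0,0,0],"dp":[0,0,0],"jaw":-1},{"turn":[0,0,0],"dp":[0,0,0],"jaw":-1}]' 40
python3 -c "
from h import *
go([0.4456,-0.3375,0.26],Gp)"
```

```text
time_s: 24.1
tcp_pos: [0.4456, -0.3373, 0.1077]
tcp_rot: [-2.203, 1.57, 2.509]
wrist_force: [0.7, -0.2, 0.1]
grip_width: 1.003
time_s: 24.93
tcp_pos: [0.4454, -0.3376, 0.1081]
tcp_rot: [-1.663, 1.57, 3.049]
wrist_force: [-3.7, -0.8, 5.8]
grip_width: 0.342
t 24.93 tcp [ 0.4454 -0.3376  0.1081] w 0.342 F [-3.67 -0.82  5.85] T [0.014 0.63  0.009] q [-0.79  0.35 -0.21  1.01 -0.    0.78]
dp cm [-1.519e+01  0.000e+00 -1.000e-02]
turn [-0.0006 -0.0001  0.0013]
```

```bash
python3 -m crank '[{"turn":[0,0,0],"dp":[-0.4,0,0],"jaw":-1},{"turn":[0,0,0],"dp":[-1.5,0,0],"jaw":-1},{"turn":[0,0,0],"dp":[-3.2,0,0],"jaw":-1},{"turn":[0,0,0],"dp":[-5.2,0,0],"jaw":-1},{"turn":[0,0,0],"dp":[-7.4,0,0],"jaw":-1},{"turn":[0,0,0],"dp":[-9.6,0,0],"jaw":-1},{"turn":[0,0,0],"dp":[-11.7,0,0],"jaw":-1},{"turn":[0,0,0],"dp":[-13.5,0,0],"jaw":-1},{"turn":[0,0,0],"dp":[-14.7,0,0],"jaw":-1},{"turn":[0,0,0],"dp":[-15.2,0,0],"jaw":-1}]'
python3 - <<'E'
from h import *
go([0.54,-0.10,0.262],Gp)
from plant import vision
c=vision.capture("scene"); cv2.imwrite("pics/s6.png",cv2.resize(c["image"][100:340,80:400,::-1],(800,600)))
E
```

```text
time_s: 25.77
tcp_pos: [0.4462, -0.3378, 0.2615]
tcp_rot: [0.535, 1.57, -1.037]
wrist_force: [-0.2, -0.5, -4.0]
grip_width: 0.345
t 25.77 tcp [ 0.4462 -0.3378  0.2615] w 0.345 F [-0.19 -0.53 -3.98] T [-0.055 -0.046 -0.01 ] q [-0.79  0.28  0.07  1.36 -0.    0.78]
dp cm [ -0.06   9.37 -23.79]
turn [-0.0004  0.0007 -0.0004]
```

View pics/s6.png

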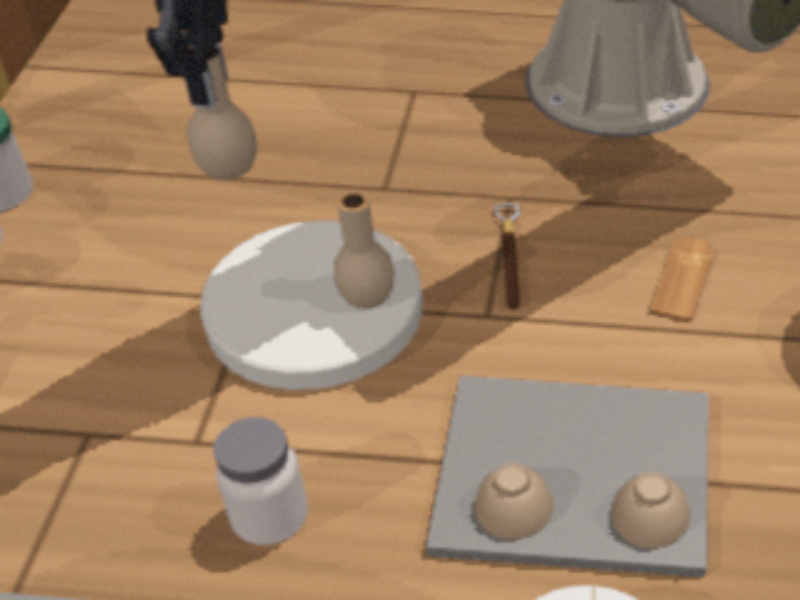

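B hangs upright at (222,110), reading -4 N again, and light A stands at (362,255). I'll carry B round to the turntable.

```bash
python3 -m crank '[{"turn":[0,0,0],"dp":[0,0.4,-0.6],"jaw":-1},{"turn":[0,0,0],"dp":[0,1.3,-1.7],"jaw":-1},{"turn":[0,0,0],"dp":[0,2.6,-3.4],"jaw":-1},{"turn":[0,0,0],"dp":[0,4,-5.3],"jaw":-1},{"turn":[0,0,0],"dp":[0,5.3,-7.5],"jaw":-1},{"turn":[0,0,0],"dp":[0,6.4,-9.8],"jaw":-1},{"turn":[0,0,0],"dp":[0,7.3,-12.2],"jaw":-1},{"turn":[0,0,0],"dp":[0,8,-14.6],"jaw":-1},{"turn":[0,0,0],"dp":[0,8.5,-17],"jaw":-1},{"turn":[0,0,0],"dp":[0,8.8,-19.4],"jaw":-1}]'
python3 -m crank '[{"turn":[0,0,0],"dp":[0,0.1,-2.4],"jaw":-1},{"turn":[0,0,0],"dp":[0,0.1,-4.8],"jaw":-1},{"turn":[0,0,0],"dp":[0,0,-7.2],"jaw":-1},{"turn":[0,0,0],"dp":[0,-0.3,-9.6],"jaw":-1},{"turn":[0,0,0],"dp":[0,-0.7,-12],"jaw":-1},{"turn":[0,0,0],"dp":[0,-1.2,-14.4],"jaw":-1},{"turn":[0,0,0],"dp":[0,-1.8,-16.8],"jaw":-1},{"turn":[0,0,0],"dp":[0,-2.5,-19.2],"jaw":-1},{"turn":[0,0,0],"dp":[0,-3.2,-21.6],"jaw":-1},{"turn":[0,0,0],"dp":[0,-3.9,-24],"jaw":-1}]'
python3 -c "
from h import *
go([0.433,0.2995,0.26],Gp)"
```

```text
time_s: 26.65
tcp_pos: [0.5342, -0.1418, 0.2593]
tcp_rot: [-1.964, 1.569, 2.748]
wrist_force: [0.7, 0.4, -3.9]
grip_width: 0.344
time_s: 27.48
tcp_pos: [0.4938, 0.0999, 0.2579]
tcp_rot: [-1.822, 1.566, 2.89]
wrist_force: [0.8, 0.7, -3.9]
grip_width: 0.339
t 27.48 tcp [0.4938 0.0999 0.2579] w 0.339 F [ 0.78  0.72 -3.92] T [ 0.009 -0.074 -0.   ] q [ 0.04  0.17 -0.07  1.33  0.    1.61]
dp cm [ -0.16  -6.07 -19.96]
turn [ 0.0002 -0.0013  0.0049]
```

```bash
python3 -m crank '[{"turn":[0,0,0],"dp":[0,-0.7,-2.3],"jaw":-1},{"turn":[0,0,0],"dp":[0,-1.4,-4.6],"jaw":-1},{"turn":[0,0,0],"dp":[0,-2.1,-7],"jaw":-1},{"turn":[0,0,0],"dp":[0,-2.8,-9.4],"jaw":-1},{"turn":[0,0,0],"dp":[0,-3.6,-11.8],"jaw":-1},{"turn":[0,0,0],"dp":[0,-4.3,-14.1],"jaw":-1},{"turn":[0,0,0],"dp":[0,-5,-16.2],"jaw":-1},{"turn":[0,0,0],"dp":[0,-5.5,-18],"jaw":-1},{"turn":[0,-0.001,0.005],"dp":[0,-5.9,-19.3],"jaw":-1},{"turn":[0,-0.001,0.005],"dp":[0,-6.07,-19.96],"jaw":-1}]'
python3 -c "
from h import *
go([0.433,0.2995,0.169],Gp)"
```

```text
time_s: 28.32
tcp_pos: [0.4312, 0.3012, 0.2567]
tcp_rot: [-1.532, 1.568, -3.1]
wrist_force: [0.0, -0.2, -3.8]
grip_width: 0.337
t 28.32 tcp [0.4312 0.3012 0.2567] w 0.337 F [ 0.04 -0.15 -3.82] T [-0.061 -0.012  0.033] q [ 0.46  0.21 -0.02  1.34  0.    2.02]
dp cm [8.77 0.21 0.17]
turn [0.0027 0.0001 0.0028]
```

```bash
python3 -m crank '[{"turn":[0.002,0,0.003],"dp":[0.4,0.1,0.1],"jaw":-1},{"turn":[0.002,0,0.003],"dp":[1.4,0.2,0.17],"jaw":-1},{"turn":[0.002,0,0.003],"dp":[2.7,0.2,0.17],"jaw":-1},{"turn":[0.002,0,0.003],"dp":[4.1,0.2,0.17],"jaw":-1},{"turn":[0.002,0,0.003],"dp":[5.5,0.2,0.17],"jaw":-1},{"turn":[0.002,0,0.003],"dp":[6.8,0.2,0.17],"jaw":-1},{"turn":[0.002,0,0.003],"dp":[7.8,0.2,0.17],"jaw":-1},{"turn":[0.002,0,0.003],"dp":[8.4,0.2,0.17],"jaw":-1},{"turn":[0.002,0,0.003],"dp":[8.7,0.2,0.17],"jaw":-1},{"turn":[0.002,0,0.003],"dp":[8.7,0.2,0.17],"jaw":-1}]'
python3 -m crank '[{"turn":[0,0,0],"dp":[0,0,0],"jaw":-1},{"turn":[0,0,0],"dp":[0,0,0],"jaw":-1},{"turn":[0,0,0],"dp":[0,0,0],"jaw":-1},{"turn":[0,0,0],"dp":[0,0,0],"jaw":-1},{"turn":[0,0,0],"dp":[0,0,0],"jaw":-1},{"turn":[0,0,0],"dp":[0,0,0],"jaw":-1},{"turn":[0,0,0],"dp":[0,0,0],"jaw":-1},{"turn":[0,0,0],"dp":[0,0,0],"jaw":-1},{"turn":[0,0,0],"dp":[0,0,0],"jaw":-1},{"turn":[0,0,0],"dp":[0,0,0],"jaw":-1}]'
python3 w.py
python3 - <<'E'
from h import *
go([0.433,0.2995,0.169],Gp)
from plant import vision
c=vision.capture("scene"); cv2.imwrite("pics/s7.png",c["image"][:,:,::-1]);W=cloud(c)
blobs(W,.095,.16); print('foot/belly');
for z in np.arange(.08,.15,.01): blobs(W,z,z+.01,xr=(.38,.5),yr=(.25,.35))
cv2.imwrite("pics/s7z.png",cv2.resize(c["image"][120:300,360:560,::-1],(660,594)))
E
```

```text
time_s: 29.15
tcp_pos: [0.4327, 0.299, 0.1689]
tcp_rot: [-0.897, 1.57, -2.468]
wrist_force: [0.5, 1.0, -3.8]
grip_width: 0.34
time_s: 29.98
tcp_pos: [0.4327, 0.299, 0.1689]
tcp_rot: [-0.936, 1.57, -2.507]
wrist_force: [-0.2, 1.1, -3.9]
grip_width: 0.338
F mean [ 0.01 -0.02 -3.95] sd [0.33 0.5  0.46] tau [ 2.0000e-03 -4.5220e+01  3.0275e+01  1.7000e-02  1.0000e-03 -0.0000e+00] q [ 0.452  0.247 -0.198  1.126 -0.     2.023] tcp [0.4327 0.2989 0.1689] w 0.3394968257612054 30.5333
t 30.58 tcp [0.4327 0.2989 0.1689] w 0.341 F [ 0.25  0.31 -4.8 ] T [-0.019  0.013 -0.018] q [ 0.45  0.25 -0.2   1.13 -0.    2.02]
dp cm [-0.01  0.03 -0.06]
turn [-0.      0.0008  0.0009]
px [220. 180.] 42 circ 0.4435 -0.2259 0.0113 med [ 0.444  -0.2272  0.1509]
px [222. 192.] 231 circ 0.4475 -0.2251 0.0162 med [ 0.4556 -0.2229  0.1222]
px [443. 203.] 560 circ 0.4337 0.2962 0.0295 med [0.4505 0.2912 0.1346]
px [179. 278.] 547 circ 0.6994 -0.2632 0.0314 med [ 0.7031 -0.2629  0.1005]
foot/belly
px [440. 215.] 22 circ 0.4463 0.2936 0.0191 med [0.452  0.2922 0.0982]
px [439. 212.] 46 circ 0.4428 0.2918 0.0249 med [0.4542 0.2885 0.1059]
px [441. 210.] 77 circ 0.4378 0.295 0.0287 med [0.4553 0.2911 0.1149]
px [441. 206.] 85 circ 0.4353 0.2962 0.029 med [0.4545 0.2889 0.1251]
px [443. 202.] 130 circ 0.4337 0.2962 0.0295 med [0.453  0.2898 0.1353]
px [444. 198.] 120 circ 0.4339 0.2971 0.0257 med [0.4466 0.2921 0.1452]
```

View pics/s7.png

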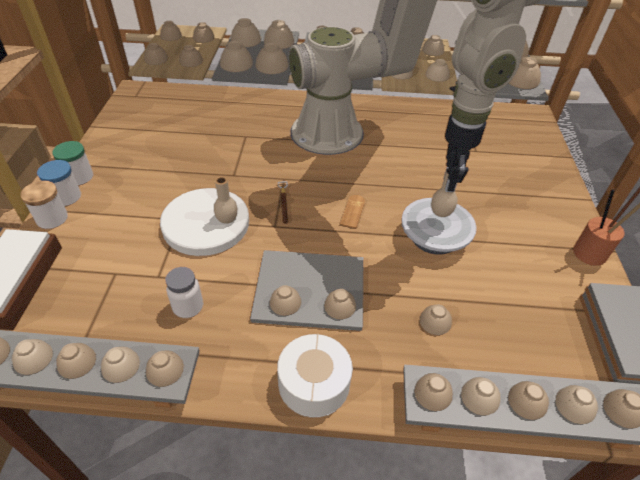

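View pics/s7z.png

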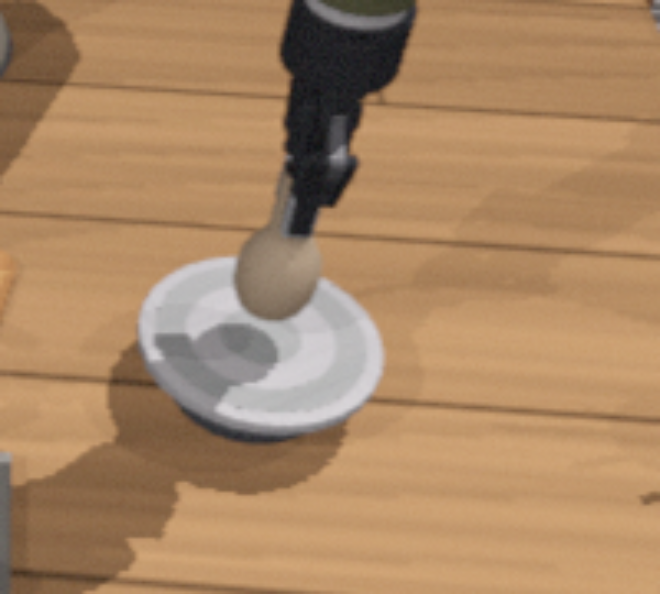

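The heavy vase hangs upright over the turntable's middle (belly at full-image (443,203)). The light one stands on the slab at (226,205), and the bystanders look unmoved, so I'll hand in.

```bash
python3 -c "
from plant import arm; arm.finish_job()"
```

```text
the job is handed in; nothing more can be done
```

I lifted both vases off the ware board and set each down upright on the slab. The one on the robot's right (vase B here) read 4.1 N (about 0.42 kg) and the one on its left (vase A) 1.9 N (about 0.2 kg), so vase B is the heavier.

I then picked vase B up again, and the job was handed in at about 30.6 s with it still in the gripper.

- **Held vase:** it read 3.95 N at rest, matching its first lift. It hangs upright, the gripper within 1 mm and the vase's belly within about 4 mm of the turntable's axis. The foot is about 35 mm above the plate, worked out from the tool height.
- **Light vase:** it stands upright on the slab.
- **Bystanders:** they look unmoved by eye in the last picture; I did not measure them.

No check failed or disagreed. The largest wrist force I read was about 7 N, but I only saw the values at the end of each move.

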